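# Put the mixed-up bench tools back on their outlines

## Robot

A 6-joint arm with a two-finger parallel gripper is mounted at the origin on the work surface. World frame = base frame: x ahead of the robot, y to its left, z up, the work surface at z = 0. Lengths are in m, angles in rad, forces in N, time in s.
With the tool pointing down it reaches from about 0.375 to 0.975 m from the base axis. Payload 3.8 kg.
Tool frame: the origin (TCP) lies on the mounting face of the last link; the fingertips stand 173 mm ahead of it and the grasp point (between the pads) lies env.tcp_to_grasp ahead of it (env.tcp_to_grasp is the distance from the TCP to the grasp point, in m); z points along the fingers, x is the direction in which the jaws open and shut, and the axes are right-handed (so a half turn about z gives the same grasp; the last joint's range is limited). The gripper opens to 85 mm and grips with 20 to 120 N. Pads are 22 mm wide; open, the fingers measure 114 mm over their backs; the gripper's body (76 mm by 85 mm) begins 54 mm behind the grasp point. The pads swing forward as they close: fully open they stand 13 mm farther back than shut.
Start: joints at [-1.19, 0.264, 1.604, -0, 1.274, -0.037], TCP at [0.274, -0.617, 0.405] pointing down, gripper open.
Joint ranges: [-2.63, 2.63], [-0.94, 2.18], [0.31, 2.57], [-1.31, 4.45], [0, 2.66], [-2.55, 2.55]. Speed limits (rad/s): [2.57, 2.57, 3.14, 3.14, 3.14, 3.14].

## Interface

Orientations are given as [roll, pitch, yaw] about the fixed x, y, z axes, in that order (R = Rz(yaw) Ry(pitch) Rx(roll)).
In Python, from plant import env gives the robot as it stands.
- The arm moves only by the tool servo_tool, never from a script. Its argument "rows" is a list of rows, each a list of 4 numbers: the shift along the world's x, y, z in m, then the turn about the world's z in rad. A call has 1 to 20 rows; each row shifts and turns the pose as measured when the row begins; what a row does not reach is not made up. A row lasts 1/12 s, in which the tool goes at most 41.7 mm and 7.16 degrees, less where a joint would pass 70% of its speed; a pose out of reach is approached as far as the arm can. A call is refused whole if a number of a shift passes 0.0417 or a number of a turn 0.125, either way. A call with a gripper value outside its range is refused whole. "grip" is the finger opening in m, from 0 to 0.0854, set as the call begins (left out, the last holds). The fingers move at their own pace and stop on an object; the grip force is fixed at half the most. Time passes only in rows, so rows that do not move let the fingers close. It gives the time, the measured TCP pose, the force and the opening at its end, in the units of the state.
- env.read_state(): the state, without advancing time (a new reading comes with each control period).
- env.get_image(name): name is "scene" or "top"; returns a dict with "pixels" (420x560x3 uint8, red, green, blue), "fx", "fy", "cx", "cy" (pixels), "dist_coeffs" ([k1, k2, p1, p2, k3] as OpenCV has them; the pictures are not rectified), "world_to_cam" (4x4, takes a point from world to camera coordinates). Camera axes: x right, y up, looking along -z (the intrinsics and any distortion apply to the point x, -y, -z); pixel columns grow to the right and rows downward; lengths in m; the calibration is good to about 2 mm. A picture is of the moment at which its call begins. There is no depth.
- env.finish_job(): hands the job in, once; it reports no verdict.
The state is a dict: "time_s": time; "qpos": joint angles; "qd": joint speeds; "joint_efforts": joint torques, N m; "ee_pos": TCP position; "eef_rot": TCP orientation; "wrist_force": force on the tool from outside, world axes, zero at the start; "ft_torque": the same for the moment, N m; "gripper_width": finger opening in m.
Only numpy, scipy, OpenCV 4.12 (cv2) and the standard library are available. Lean on these libraries where they do the work, as an engineer would, in place of code of your own. Each camera call takes 0.05 s, during which the arm holds its last target. There are 200 camera calls.

## Task

The hammer, the pliers, the engineer's square and the G-clamp have been left on one another's mats. Move them so that each lies flat on the mat painted with its own outline, covering the outline and the same way round; the plain mat is free for parking a tool while you swap.

Things in the scene. Friction and masses are not known exactly. Their poses are not given: they have to be found in the camera images.
- hammer_grip (a point): Ball-pein hammer lying on its side, about 0.29 kg, 240 mm long: steel head (68 mm long, up to 26 mm high) across the end of a pale wooden handle. This point is the grip point on the handle 35 mm behind the head's axis, 13 mm above the underside, where the handle is 16 mm wide and close to the centre of mass. x runs along the handle towards the head (handle end at x -186 mm), y along the head towards its ball end, z up. Grip across y.
- pliers_grip (a point): Combination pliers lying flat, shut, about 0.23 kg, 172 mm long, 13 mm thick: steel head, two black handles up to 59 mm apart overall. This point is the middle of the joint, 6.5 mm above the underside, where the head is a block 28 mm long (x) by 25 mm wide (y). x runs towards the nose (nose end at x +50, handle ends at x -122 mm), z up. Grip the joint across y.
- square_grip (a point): Small engineer's square lying flat, about 0.25 kg, L-shaped: dark steel stock 80 mm long (along y, from y -35 to +45), 22 mm wide (x), 16 mm thick, and a bright thin blade 20 mm wide that runs 100 mm along +x from the stock's +y end, 6 mm clear of what it lies on. This point is on the stock, 5 mm from its middle, half-way up (8 mm above the underside). z up. Grip the stock across x.
- clamp_grip (a point): G-clamp lying flat, about 0.40 kg, 16 mm thick, 173 mm long: dark C-shaped frame with a bright screw, swivel pad and T-bar. This point is on the frame's straight spine, half-way up (8 mm above the underside); the spine is 14 mm wide, runs along x from -40 to +70 mm, and the jaws and the screw lie on its +y side (screw axis at y +48, 36 mm free between spine and screw; T-bar at x -94, reaching y +76). z up. Grip the spine across y.
- hammer_mat: flat dark rubber mat fixed to the bench, 250 (x) x 120 (y) x 4 mm thick, painted with the yellow silhouette of the hammer (long handle with a cross-head at its +x end). Origin: centre of the mat's underside, z up, at bench level. With the hammer exactly on the painted shape, the tool's x, y axes are parallel to the mat's (not reversed) and the grip point is at x 66, y 0 mm from the mat's origin and 13.0 mm above the mat's top.
- pliers_mat: flat dark rubber mat fixed to the bench, 250 (x) x 120 (y) x 4 mm thick, painted with the yellow silhouette of the pliers (nose to +x, two legs to -x). Origin: centre of the mat's underside, z up, at bench level. With the pliers exactly on the painted shape, the tool's x, y axes are parallel to the mat's (not reversed) and the grip point is at x 36, y 0 mm from the mat's origin and 6.5 mm above the mat's top.
- square_mat: flat dark rubber mat fixed to the bench, 250 (x) x 120 (y) x 4 mm thick, painted with the yellow L-shaped silhouette of the engineer's square (stock near its -x end, blade to +x). Origin: centre of the mat's underside, z up, at bench level. With the square exactly on the painted shape, the tool's x, y axes are parallel to the mat's (not reversed) and the grip point is at x -50, y -5 mm from the mat's origin and 8.0 mm above the mat's top.
- clamp_mat: flat dark rubber mat fixed to the bench, 250 (x) x 120 (y) x 4 mm thick, painted with the yellow silhouette of the G-clamp (spine near its -y side, T-bar to -x). Origin: centre of the mat's underside, z up, at bench level. With the clamp exactly on the painted shape, the tool's x, y axes are parallel to the mat's (not reversed) and the grip point is at x 16, y -35 mm from the mat's origin and 8.0 mm above the mat's top.
- plain_mat: flat dark rubber mat fixed to the bench, 250 (x) x 120 (y) x 4 mm thick, with no silhouette: the bare work mat, empty at the start, free for parking a tool. Origin: centre of its underside, z up.
Mind the look-alikes: they are no part of the job. Leave any blue look-alike of the part that bears square_grip alone. Of the things shaped like the part that bears hammer_grip, the wooden one is meant.

How it is judged:
By the outcome, as a careful person would: the job done as asked, in the order asked, and still so for the second after the job is handed in, with the robot touching nothing.
It also fails if it takes over 122 s, if anything falls off the work surface, if the arm or the gripper's body presses on something with over 40 N, if the wrist force passes 120 N, or if a joint passes its speed limit or range.

## Working session

There is one attempt and no reset: what is moved stays moved. The work goes in short steps, Python scripts to look and compute and a tool call to move; the robot and the scene stay as the last step left them, time stands still between calls to the robot, and variables do not carry over. Pictures are saved under pics/ and viewed, about 12 in all and at most 16, crops included, and the job is handed in when it is done.

Besides the shell and the picture viewer there is one more tool, called after ">>>" as a command line: name --pt "numbers of a row" for each row, then --argument value for the rest. servo_tool: Moves the arm, as the interface text tells. Its arguments: {"type":"object","properties":{"rows":{"type":"array"},"grip":{"type":"number"}},"required":["rows"]}

```bash
mkdir -p pics; ls
cat > h.py <<'E'
import numpy as np, cv2
from plant import env
def grab(n,f=None):
    im=env.get_image(n)
    if f: cv2.imwrite('pics/'+f,cv2.cvtColor(im['pixels'],cv2.COLOR_RGB2BGR))
    return im
def KD(im): return np.array([[im['fx'],0,im['cx']],[0,im['fy'],im['cy']],[0,0,1.]]),np.array(im['dist_coeffs'],float)
F=np.diag([1,-1,-1.])
def p2w(im,uv,z):
    K,D=KD(im); uv=np.array(uv,float).reshape(-1,1,2)
    n=cv2.undistortPoints(uv,K,D).reshape(-1,2)
    M=np.array(im['world_to_cam']);R=M[:3,:3];t=M[:3,3]
    d=(np.c_[n,np.ones(len(n))]@F)@R; c=-R.T@t
    return c+d*((z-c[2])/d[:,2])[:,None]
def w2p(im,P):
    K,D=KD(im);M=np.array(im['world_to_cam'])
    R=F@M[:3,:3];t=F@M[:3,3]
    return cv2.projectPoints(np.array(P,float).reshape(-1,1,3),cv2.Rodrigues(R)[0],t,K,D)[0].reshape(-1,2)
def topdown(im,x0,x1,y0,y1,s,z):
    # image: rows downward = -x (up = +x), cols rightwards = -y ; s px per m
    W=int((y1-y0)*s);H=int((x1-x0)*s)
    c,r=np.meshgrid(np.arange(W),np.arange(H))
    P=np.stack([x1-r/s,y1-c/s,np.full(c.shape,z)],-1)
    uv=w2p(im,P).astype(np.float32).reshape(H,W,2)
    return cv2.cvtColor(cv2.remap(im['pixels'],uv[...,0],uv[...,1],cv2.INTER_CUBIC),cv2.COLOR_RGB2BGR)
E
python3 - <<'E'
from h import *
a=grab('top','top0.png');b=grab('scene','scene0.png')
print(env.tcp_to_grasp,env.read_state())
for im in(a,b):
  print(p2w(im,[[0,0],[559,0],[0,419],[559,419],[280,210]],0).round(3)); M=np.array(im['world_to_cam']);print(-M[:3,:3].T@M[:3,3])
E
```

```text
pics
0.1547 {'time_s': 0.1, 'qpos': array([-1.18992418e+00,  2.64704551e-01,  1.60524458e+00, -5.00541910e-05,
        1.27369326e+00, -3.69052737e-02]), 'qd': array([ 0.00014363, -0.00103426, -0.00142159, -0.00062451, -0.00132697,
       -0.00136759]), 'joint_efforts': array([ 1.31050550e-05, -5.16708004e+01, -3.68590093e+01, -2.45634527e-05,
        6.28086607e-03, -3.60813647e-05]), 'ee_pos': array([ 0.2737414 , -0.61666665,  0.40346428]), 'eef_rot': array([-3.14156482e+00,  2.05010681e-03, -1.15300418e+00]), 'wrist_force': array([0.73087428, 0.55351323, 0.21665009]), 'ft_torque': array([-0.02126975,  0.00655917, -0.01443877]), 'gripper_width': 0.08520697335741637}
[[ 1.156  0.865  0.   ]
 [ 1.185 -1.082  0.   ]
 [-0.221  0.703  0.   ]
 [-0.201 -0.956  0.   ]
 [ 0.423 -0.118  0.   ]]
[ 0.06765579 -0.11865029  1.68776099]
[[-2.479 -0.184  0.   ]
 [-0.366  2.945  0.   ]
 [ 0.529 -0.891  0.   ]
 [ 1.178 -0.045  0.   ]
 [ 0.343 -0.078  0.   ]]
[ 1.20839627 -0.7654499   0.87159902]
```

View pics/top0.png

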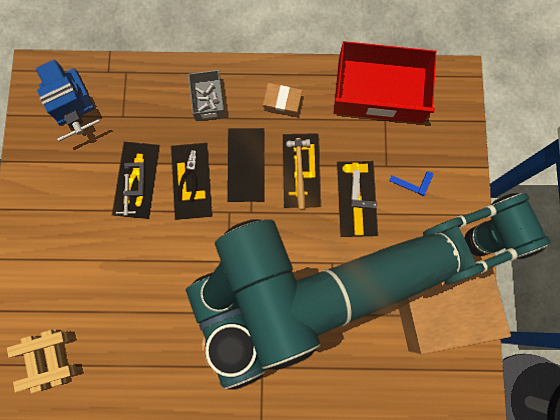

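View pics/scene0.png

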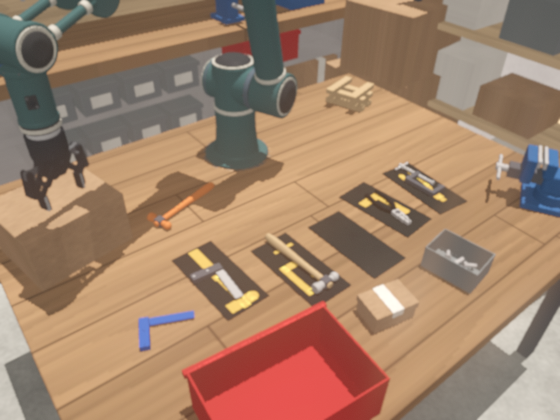

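Run:
```python
from h import *
a=grab('top');b=grab('scene')
c=p2w(a,[[110,120],[400,120],[110,240],[400,240]],0);print(c.round(3))
x0,x1=0.33,0.78;y0,y1=-0.46,0.46
t=topdown(a,.34,.72,-.42,.5,860,.004);print(t.shape)
cv2.imwrite('pics/r0.png',t)
cv2.imwrite('pics/r0b.png',topdown(b,.34,.72,-.42,.5,860,.004))
```

```text
[[ 0.722  0.452  0.   ]
 [ 0.736 -0.515  0.   ]
 [ 0.318  0.421  0.   ]
 [ 0.33  -0.502  0.   ]]
(326, 791, 3)
```

View pics/r0.png

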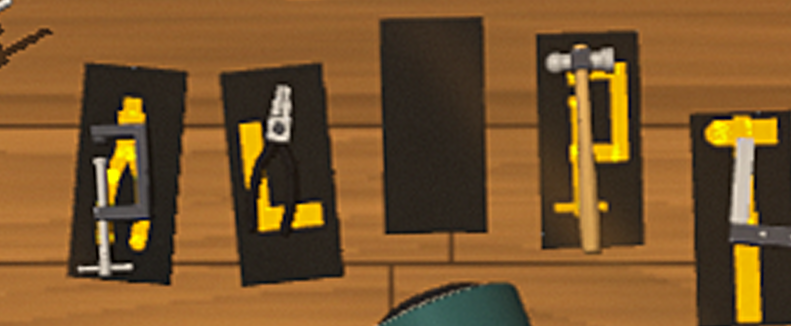

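View pics/r0b.png

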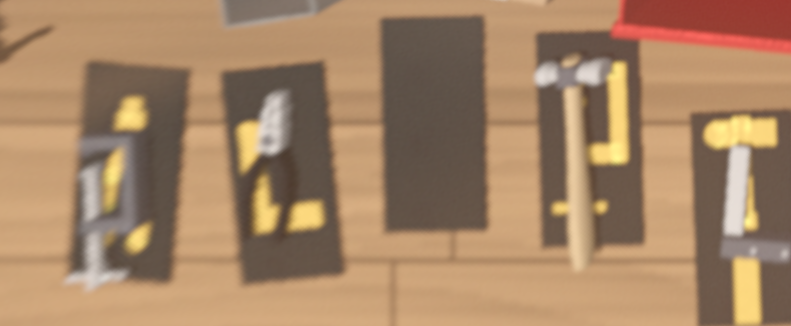

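```bash
cat >> h.py <<'E'
from scipy.optimize import minimize
def fitmat(im,x,y,a,z=.004):
    g=cv2.cvtColor(im['pixels'],cv2.COLOR_RGB2GRAY).astype(np.float32)
    def pts(p,o):
        hx,hy=.125+o,.06+o;s=np.linspace(-.95,.95,60)
        P=np.r_[np.c_[0*s+hx,s*.06],np.c_[0*s-hx,s*.06],np.c_[s*.125,0*s+hy],np.c_[s*.125,0*s-hy]]
        c,n=np.cos(p[2]),np.sin(p[2])
        return np.c_[P@np.array([[c,n],[-n,c]])+p[:2],np.full(len(P),z)]
    def val(p,o):
        uv=w2p(im,pts(p,o)).astype(np.float32);return cv2.remap(g,uv[:,0][:,None],uv[:,1][:,None],cv2.INTER_LINEAR)[:,0]
    f=lambda p:-sum(np.clip(val(p,o)-val(p,-o),-10,60).mean() for o in(.002,.004,.007,.011))
    best=min((minimize(f,[x+dx,y+dy,a],method='Nelder-Mead',options=dict(initial_simplex=[[x+dx,y+dy,a],[x+dx+.006,y+dy,a],[x+dx,y+dy+.006,a],[x+dx,y+dy,a+.05]],xatol=1e-5,fatol=1e-4)) for dx in(-.004,.004) for dy in(-.004,.004)),key=lambda r:r.fun)
    return best.x,best.fun
def tiles(im,poses,z,s,w=.14,h=.28):
    out=[]
    for x,y,a in poses:
        W,H=int(w*s),int(h*s);c,r=np.meshgrid(np.arange(W),np.arange(H))
        u=h/2-r/s;v=w/2-c/s
        P=np.stack([x+u*np.cos(a)-v*np.sin(a),y+u*np.sin(a)+v*np.cos(a),np.full(c.shape,z)],-1)
        uv=w2p(im,P).astype(np.float32).reshape(H,W,2)
        t=cv2.cvtColor(cv2.remap(im['pixels'],uv[...,0],uv[...,1],cv2.INTER_CUBIC),cv2.COLOR_RGB2BGR)
        out.append(t)
    return np.hstack(out)
E
python3 - <<'E'
from h import *
a=grab('top');b=grab('scene')
px=dict(A=(128,174,-.08),B=(282,175,.09),C=(434,125,.02),D=(590,140,.02),E=(743,222,.03))
res=[]
for k,(c,r,t) in px.items():
    p,f=fitmat(a,.72-r/860,.5-c/860,t);q,g=fitmat(b,.72-r/860,.5-c/860,t)
    print(k,p.round(4),round(f),q.round(4),round(g));res.append((p+q)/2)
np.save('mats.npy',res)
P=[res[i] for i in(0,1,3,4)]
t=tiles(a,P,.012,1400);u=tiles(b,P,.012,1400)
for m in(t,u):
  for i in range(4):
    for k in range(1,14,2): cv2.line(m,(i*196,k*28),(i*196+6,k*28),(255,255,0),1)
  print(m.shape)
cv2.imwrite('pics/t0.png',t);cv2.imwrite('pics/t0b.png',u)
E
```

```text
A [ 0.5177  0.3521 -0.0825] -226 [ 0.5221  0.3511 -0.0969] -171
B [0.5176 0.1727 0.1036] -234 [0.5194 0.1718 0.1025] -206
C [ 0.575  -0.0038  0.0205] -230 [ 0.5762 -0.0048  0.0198] -211
D [ 0.5575 -0.1856  0.0288] -217 [ 0.5585 -0.1859  0.0283] -181
E [ 0.4654 -0.3661  0.0398] -201 [ 0.4679 -0.3664  0.0392] -182
(392, 784, 3)
(392, 784, 3)
```

View pics/t0.png

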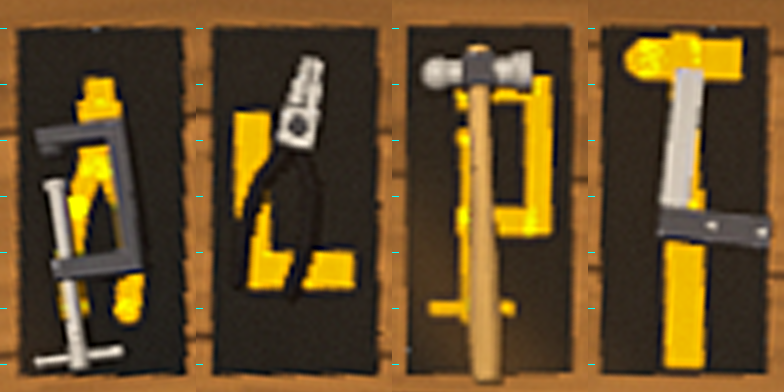

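View pics/t0b.png

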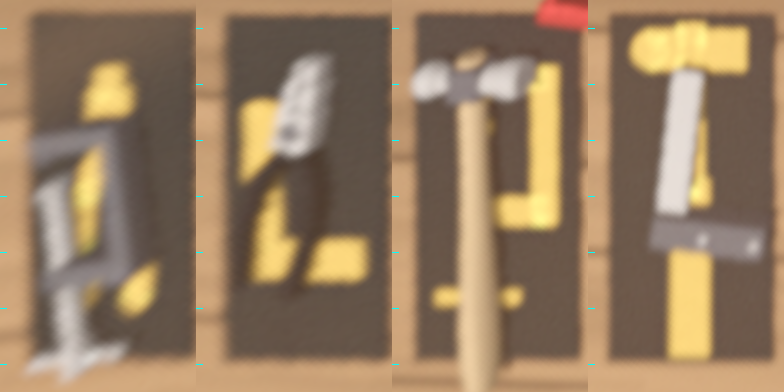

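```bash
cat >> h.py <<'E'
from scipy.optimize import least_squares
def kp_world(im,pose,z,s,i,uvz,w=.14,h=.28):
    x,y,a=pose;out=[]
    for c,r,zz in uvz:
        u=h/2-r/s;v=w/2-(c-i*int(w*s))/s
        P=[x+u*np.cos(a)-v*np.sin(a),y+u*np.sin(a)+v*np.cos(a),z]
        out.append(p2w(im,w2p(im,P),zz)[0,:2])
    return np.array(out)
def rigid(T,W):
    T=np.array(T,float);f=lambda p:(np.c_[T[:,0]*np.cos(p[2])-T[:,1]*np.sin(p[2])+p[0],T[:,0]*np.sin(p[2])+T[:,1]*np.cos(p[2])+p[1]]-W).ravel()
    r=least_squares(f,[*W.mean(0),0]);return r.x,np.abs(r.fun).max()
def comp(m,dx,dy): return np.array([m[0]+dx*np.cos(m[2])-dy*np.sin(m[2]),m[1]+dx*np.sin(m[2])+dy*np.cos(m[2]),m[2]])
E
python3 - <<'E'
from h import *
a=grab('top');m=np.load('mats.npy');P=[m[i] for i in(0,1,3,4)]
K=dict(clamp=(0,[(35,360,.012),(122,350,.012),(122,119,.02),(142,268,.02)],[(-.094,.076),(-.094,.02),(.070,-.007),(-.040,-.007)]),
pliers=(1,[(316,57,.013),(297,127,.017),(270,294,.013)],[(.05,0),(0,0),(-.122,0)]),
hammer=(2,[(488,380,.02),(481,67,.025)],[(-.186,0),(.035,0)]),
square=(3,[(662,206,.02),(658,234,.02),(771,218,.02),(768,245,.02),(688,70,.012)],[(.011,.045),(-.011,.045),(.011,-.035),(-.011,-.035),(.111,.035)]))
for k,(i,uv,T) in K.items():
    p,e=rigid(T,kp_world(a,P[i],.012,1400,i,uv));print(k,p.round(4),'res',e.round(4))
A,B,C,D,E=m
for n,t in dict(hammer=comp(E,.066,0),pliers=comp(A,.036,0),square=comp(B,-.05,-.005),clamp=comp(D,.016,-.035),park=comp(C,.066,0)).items(): print('goal',n,t.round(4))
E
```

```text
clamp [0.5029 0.3313 0.0361] res 0.0035
pliers [ 0.5678  0.1723 -0.0841] res 0.002
hammer [ 0.6105 -0.1781  0.0521] res 0.0001
square [ 0.444  -0.3914 -0.0678] res 0.0016
goal hammer [ 0.5326 -0.3637  0.0395]
goal pliers [ 0.5558  0.3484 -0.0897]
goal square [0.4692 0.1621 0.103 ]
goal clamp [ 0.575  -0.2203  0.0286]
goal park [ 0.6416 -0.0029  0.0201]
```

>>> servo_tool --pt "0.021 0.0274 0 -0.023" --pt "0.021 0.0274 0 -0.023" --pt "0.021 0.0274 0 -0.023" --pt "0.021 0.0274 0 -0.023" --pt "0.021 0.0274 0 -0.023" --pt "0.021 0.0274 0 -0.023" --pt "0.021 0.0274 0 -0.023" --pt "0.021 0.0274 0 -0.023" --pt "0.021 0.0274 0 -0.023" --pt "0.021 0.0274 0 -0.023" --pt "0.021 0.0274 0 -0.023" --pt "0.021 0.0274 0 -0.023" --pt "0.021 0.0274 0 -0.023" --pt "0.021 0.0274 0 -0.023" --pt "0.021 0.0274 0 -0.023" --pt "0.021 0.0274 0 -0.023" --pt "0 0 0 0" --pt "0 0 0 0" --grip 0.04

```text
time_s: 1.85
ee_pos: [0.6193, -0.156, 0.406]
eef_rot: [-3.138, -0.003, -1.545]
wrist_force: [-0.8, -0.1, 0.2]
gripper_width: 0.0398
```

>>> servo_tool --pt "-0.0045 -0.011 -0.027 0.013" --pt "-0.0045 -0.011 -0.027 0.013" --pt "0 0 -0.027 0" --pt "0 0 -0.027 0" --pt "0 0 -0.027 0" --pt "0 0 -0.025 0" --pt "0 0 -0.022 0" --pt "0 0 -0.01 0" --pt "0 0 0 0" --pt "0 0 0 0"

```text
time_s: 2.68
ee_pos: [0.6055, -0.1855, 0.2116]
eef_rot: [-3.131, -0.008, -1.521]
wrist_force: [0.3, -0.2, 0.4]
gripper_width: 0.0397
```

>>> servo_tool --pt "0.0025 0.0035 -0.01 0" --pt "0.0025 0.0035 -0.01 0" --pt "0 0 -0.008 0" --pt "0 0 0 0" --pt "0 0 0 0"

```text
time_s: 3.1
ee_pos: [0.6137, -0.1793, 0.1869]
eef_rot: [-3.122, -0.012, -1.522]
wrist_force: [0.8, 0.5, 0.4]
gripper_width: 0.0399
```

Run:
```python
from h import *
a=grab('top');b=grab('scene');print({k:np.round(v,3) for k,v in env.read_state().items() if k in('ee_pos','eef_rot','wrist_force')})
P=[(.61,-.18,0)]
t=tiles(a,P,.012,1400,.2,.28);u=tiles(b,P,.012,1400,.2,.28)
cv2.imwrite('pics/g1.png',np.hstack([t,u]))
```

```text
{'ee_pos': array([ 0.613, -0.179,  0.187]), 'eef_rot': array([-3.122, -0.012, -1.522]), 'wrist_force': array([-0.834, -1.514,  0.431])}
```

View pics/g1.png

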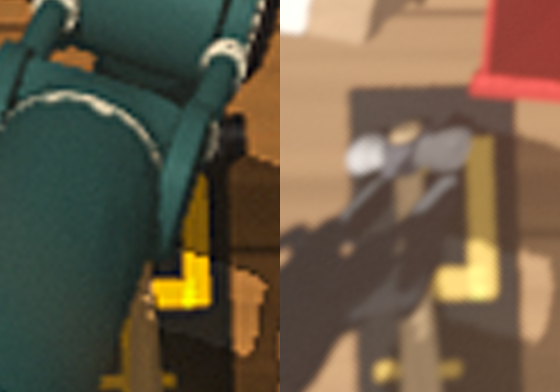

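>>> servo_tool --pt "-0.004 0 -0.003 0" --pt "0 0 0 0" --pt "0 0 0 0" --pt "0 0 0 0" --pt "0 0 0 0" --grip 0.0

```text
time_s: 3.62
ee_pos: [0.6096, -0.1791, 0.1851]
eef_rot: [-3.119, -0.012, -1.521]
wrist_force: [0.7, 0.6, -1.2]
gripper_width: 0.0139
```

```bash
cat >> h.py <<'E'
from scipy.spatial.transform import Rotation as Ro
def gp(L=.165):
    s=env.read_state();R=Ro.from_euler('xyz',s['eef_rot']).as_matrix()
    return np.round(s['ee_pos'],4),np.round(s['ee_pos']+R[:,2]*L,4),np.round(s['eef_rot'],4),np.round(s['wrist_force'],1),round(s['gripper_width'],4),round(s['time_s'],2)
E
python3 -c "
from h import *
print(gp())"
```

```text
(array([ 0.6096, -0.1791,  0.1851]), array([ 0.6134, -0.1809,  0.0201]), array([-3.1194, -0.012 , -1.5214]), array([ 0.7,  0.6, -1.2]), 0.0139, 3.62)
```

>>> servo_tool --pt "0 0 0.01 0" --pt "0 0 0.025 0" --pt "0 0 0.025 0" --pt "0 0.005 0.02 0" --pt "0.003 0.018 0 -0.003" --pt "0.003 0.018 0 -0.003" --pt "0.003 0.018 0 -0.003" --pt "0.003 0.018 0 -0.003" --pt "0.003 0.018 0 -0.003" --pt "0.003 0.018 0 -0.003" --pt "0.003 0.018 0 -0.003" --pt "0.003 0.018 0 -0.003" --pt "0.003 0.01 0 -0.003" --pt "0.003 0.005 0 -0.003" --pt "0 0 0 0" --pt "0 0 0 0"

```text
time_s: 4.95
ee_pos: [0.6346, -0.0096, 0.2716]
eef_rot: [-3.131, -0.011, -1.556]
wrist_force: [0.1, -0.7, -3.3]
gripper_width: 0.0141
```

>>> servo_tool --pt "0.003 0.004 -0.015 0" --pt "0.003 0.0035 -0.02 0" --pt "0 0 -0.02 0" --pt "0 0 -0.015 0" --pt "0 0 -0.006 0" --pt "0 0 -0.004 0" --pt "0 0 0 0" --pt "0 0 0 0"

```text
time_s: 5.62
ee_pos: [0.6412, -0.007, 0.1852]
eef_rot: [-3.13, -0.012, -1.563]
wrist_force: [0.5, 1.3, 0.4]
gripper_width: 0.0142
```

>>> servo_tool --pt "0 0 0 0" --pt "0 0 0 0" --pt "0 0 0.01 0" --pt "0 0 0.025 0" --pt "0 0 0.025 0" --pt "0 0 0.025 0" --pt "0 0.005 0.015 0" --pt "-0.012 0.029 0 0.003" --pt "-0.012 0.029 0 0.003" --pt "-0.012 0.029 0 0.003" --pt "-0.012 0.029 0 0.003" --pt "-0.012 0.029 0 0.003" --pt "-0.012 0.029 0 0.003" --pt "-0.012 0.029 0 0.003" --pt "-0.012 0.029 0 0.003" --pt "-0.012 0.029 0 0.003" --pt "-0.012 0.029 0 0.003" --pt "-0.012 0.025 0 0.003" --pt "0 0.005 0 0" --pt "0 0 0 0" --grip 0.032

```text
time_s: 7.28
ee_pos: [0.5106, 0.3303, 0.337]
eef_rot: [-3.063, -0.001, -1.534]
wrist_force: [0.3, 0.6, -0.4]
gripper_width: 0.0319
```

Run:
```python
from h import *
print(gp())
a=grab('top');b=grab('scene');m=np.load('mats.npy')
P=[m[2]]
t=tiles(a,P,.017,1400,.14,.3);u=tiles(b,P,.017,1400,.14,.3);v=tiles(b,[m[0]],.012,1400,.2,.3)
cv2.imwrite('pics/c1.png',np.hstack([t,u,v]))
```

```text
(array([0.5106, 0.3303, 0.337 ]), array([0.5236, 0.3306, 0.1725]), array([-3.0629e+00, -8.0000e-04, -1.5337e+00]), array([ 0.3,  0.6, -0.4]), 0.0319, 7.28)
```

View pics/c1.png

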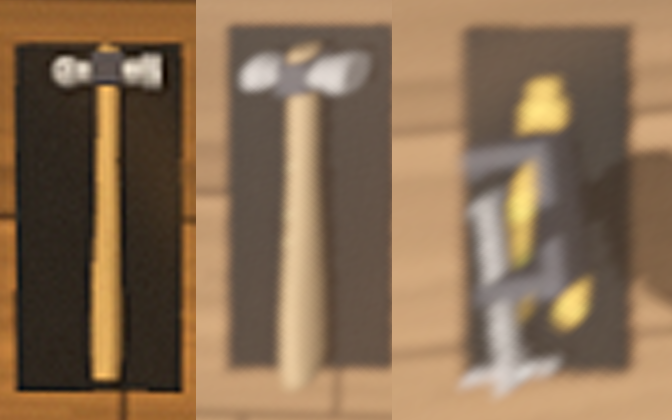

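>>> servo_tool --pt "-0.003 0 -0.008 0" --pt "-0.004 0 -0.012 0" --pt "-0.004 0 -0.012 0" --pt "-0.004 0 -0.012 0" --pt "-0.003 0 -0.012 0" --pt "-0.001 0 -0.012 0" --pt "0 0 -0.012 0" --pt "0 0 -0.012 0" --pt "0 0 -0.012 0" --pt "0 0 -0.01 0" --pt "0 0 -0.006 0" --pt "0 0 -0.003 0" --pt "0 0 0 0" --pt "0 0 0 0"

```text
time_s: 8.55
ee_pos: [0.491, 0.319, 0.1964]
eef_rot: [-3.07, -0.008, -1.547]
wrist_force: [-0.7, -0.9, 1.0]
gripper_width: 0.032
```

```bash
python3 -c "
from h import *
print(gp(),env.read_state()['qpos'])"
```

```text
(array([0.491 , 0.319 , 0.1964]), array([0.5028, 0.318 , 0.0319]), array([-3.0704, -0.0077, -1.5471]), array([-0.7, -0.9,  1. ]), 0.032, 8.55) [ 0.54610661  0.29323759  1.99109915 -0.05875533  0.80021351  2.13262936]
```

>>> servo_tool --pt "0 0.005 0.004 0.005" --pt "0 0.005 0 0.005" --pt "0 0.003 0 0" --pt "0 0 0 0" --pt "0 0 0 0"

```text
time_s: 8.97
ee_pos: [0.4927, 0.3349, 0.2045]
eef_rot: [-3.064, -0.004, -1.536]
wrist_force: [-1.1, 0.5, 0.1]
gripper_width: 0.032
```

Run:
```python
from h import *
print(gp())
b=grab('scene');m=np.load('mats.npy')
v=tiles(b,[m[0]],.02,2000,.2,.28);x=np.array(b['pixels'])[140:290,360:500,::-1]
cv2.imwrite('pics/c2.png',np.hstack([v,cv2.resize(x,(v.shape[0]*14//15//1,v.shape[0]))][:2])[:,:800])
```

```text
(array([0.4927, 0.3349, 0.2045]), array([0.5054, 0.3347, 0.04  ]), array([-3.0644, -0.004 , -1.5355]), array([-1.1,  0.5,  0.1]), 0.032, 8.97)
```

View pics/c2.png

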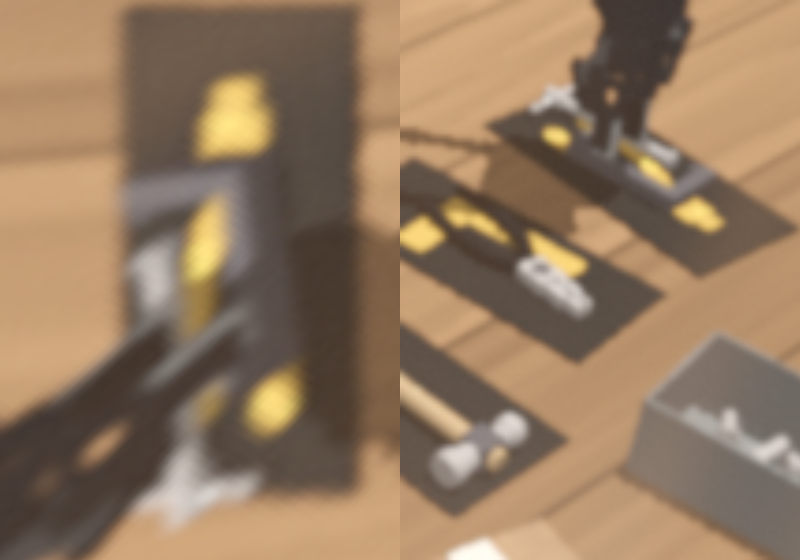

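```bash
cat >> h.py <<'E'
def overlay(im,polys,c0,r0,w,h,s,f):
    x=cv2.resize(np.array(im['pixels'])[r0:r0+h,c0:c0+w,::-1],None,fx=s,fy=s,interpolation=cv2.INTER_CUBIC)
    for P,col in polys:
        q=((w2p(im,P)-[c0,r0]+.5)*s*16).astype(np.int32);cv2.polylines(x,[q.reshape(-1,1,2)],False,col,1,cv2.LINE_AA,4)
    cv2.imwrite('pics/'+f,x)
def tl(p,L,z): return [[*comp(p,a,b)[:2],z] for a,b in L]
E
python3 - <<'E'
from h import *
b=grab('scene');m=np.load('mats.npy')
c=np.array([.5029,.3313,.0361]);S=[(-.04,-.007),(.07,-.007),(.07,.007),(-.04,.007),(-.04,-.007)]
s=env.read_state();R=Ro.from_euler('xyz',s['eef_rot']).as_matrix()
f=lambda L:[s['ee_pos']+R@np.array(q) for q in L]
pol=[(tl(c,S,.02),(0,0,255)),(tl(c,[(-.094,.02),(-.094,.076)],.012),(0,0,255))]
for sg in(-1,1):
    pol.append((f([(sg*.016,-.011,.14),(sg*.016,-.011,.173),(sg*.016,.011,.173),(sg*.016,.011,.14)]),(0,255,0)))
for M in m[:1]: pol.append((tl(M,[(.125,.06),(.125,-.06),(-.125,-.06),(-.125,.06),(.125,.06)],.004),(255,255,0)))
overlay(b,pol,375,140,95,75,8,'c3.png')
E
```

```text
(no output)
```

View pics/c3.png

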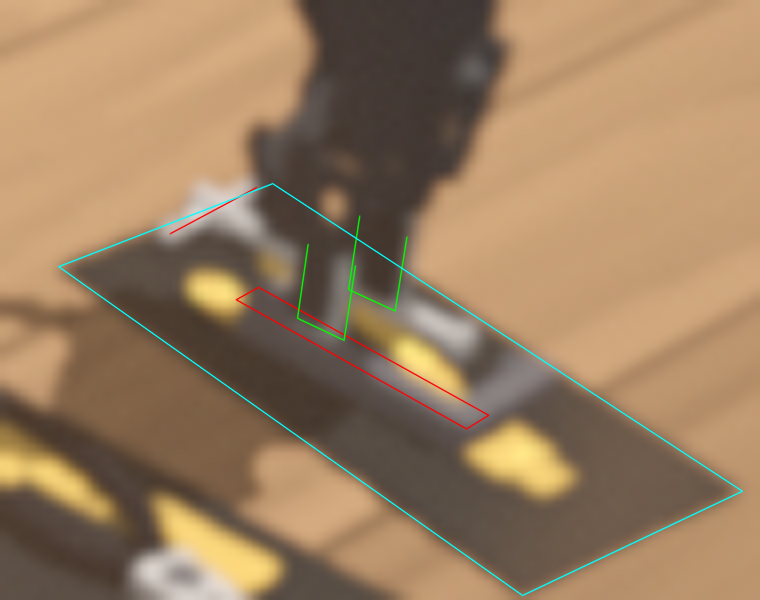

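>>> servo_tool --pt "-0.001 -0.003 0 0" --pt "-0.001 -0.001 -0.004 0" --pt "0 0 -0.005 0" --pt "0 0 -0.005 0" --pt "0 0 -0.003 0" --pt "0 0 0 0" --pt "0 0 0 0"

```text
time_s: 9.65
ee_pos: [0.4897, 0.3292, 0.1847]
eef_rot: [-3.066, -0.005, -1.536]
wrist_force: [0.2, -0.2, -0.1]
gripper_width: 0.0323
```

```bash
python3 -c "
from h import *
print(gp(),env.read_state()['qpos'])"
```

```text
(array([0.4897, 0.3292, 0.1847]), array([0.5021, 0.3288, 0.0201]), array([-3.0664, -0.0053, -1.5364]), array([ 0.2, -0.2, -0.1]), 0.0323, 9.65) [ 0.5621741   0.31617893  1.9877998  -0.06060513  0.77616592  2.14034294]
```

>>> servo_tool --pt "0 0 0 0" --pt "0 0 0 0" --pt "0 0 0 0" --pt "0 0 0 0" --pt "0 0 0 0" --grip 0.0

```text
time_s: 10.07
ee_pos: [0.4898, 0.3294, 0.1846]
eef_rot: [-3.067, -0.005, -1.536]
wrist_force: [-0.3, -0.1, -0.8]
gripper_width: 0.012
```

>>> servo_tool --pt "0 0 0.008 0" --pt "0 0 0.014 0" --pt "0 0 0.014 0" --pt "0 0 0.014 0" --pt "0 0 0.014 0" --pt "0 0 0.008 0" --pt "0 0 0 0" --pt "0 0 0 0"

```text
time_s: 10.73
ee_pos: [0.485, 0.326, 0.2549]
eef_rot: [-3.081, -0.015, -1.536]
wrist_force: [0.2, -0.1, -5.3]
gripper_width: 0.0121
```

```bash
python3 -c "
from h import *
print(gp(),env.read_state()['qpos'])"
```

```text
(array([0.485 , 0.326 , 0.2549]), array([0.495 , 0.324 , 0.0902]), array([-3.0809, -0.0145, -1.5359]), array([ 0.2, -0.1, -5.3]), 0.0121, 10.73) [ 0.56211071  0.21860593  1.95625653 -0.05399598  0.92227418  2.12923391]
```

>>> servo_tool --pt "0.003 -0.01 0 0" --pt "0.003 -0.02 0 0" --pt "0.003 -0.02 0 0" --pt "0.003 -0.02 0 0" --pt "0.003 -0.02 0 0" --pt "0.003 -0.02 0 0" --pt "0.003 -0.02 0 0" --pt "0.003 -0.02 0 0" --pt "0.003 -0.02 0 0" --pt "0.003 -0.02 0 0" --pt "0.003 -0.02 0 0" --pt "0.003 -0.02 0 0" --pt "0.003 -0.02 0 0" --pt "0.003 -0.02 0 0" --pt "0.003 -0.02 0 0" --pt "0.003 -0.02 0 0" --pt "0.003 -0.02 0 0" --pt "0.003 -0.02 0 0" --pt "0.003 -0.02 0 0" --pt "0.003 -0.02 0 0"

```text
time_s: 12.4
ee_pos: [0.5326, -0.0929, 0.2323]
eef_rot: [-3.118, -0.024, -1.528]
wrist_force: [0.3, 0.0, -3.8]
gripper_width: 0.0121
```

```bash
python3 -c "
from h import *
print(gp(),env.read_state()['qpos'])"
```

```text
(array([ 0.5326, -0.0929,  0.2323]), array([ 0.5366, -0.0967,  0.0674]), array([-3.1184, -0.024 , -1.5277]), array([ 0.3,  0. , -3.8]), 0.0121, 12.4) [-0.21325244  0.17592976  2.0573178  -0.02253551  0.87992647  1.32825366]
```

>>> servo_tool --pt "0.004 -0.014 0.002 -0.002" --pt "0.004 -0.014 0.002 -0.002" --pt "0.004 -0.014 0.002 -0.002" --pt "0.004 -0.014 0.002 -0.002" --pt "0.004 -0.014 0.002 -0.002" --pt "0.004 -0.014 0.002 -0.002" --pt "0.004 -0.014 0 -0.002" --pt "0.004 -0.01 0 -0.002" --pt "0.002 -0.005 0 0" --pt "0 0 0 0" --pt "0 0 0 0"

```text
time_s: 13.32
ee_pos: [0.5635, -0.2222, 0.2371]
eef_rot: [-3.131, -0.023, -1.55]
wrist_force: [-0.1, 0.2, -4.7]
gripper_width: 0.0119
```

```bash
python3 -c "
from h import *
print(gp(),env.read_state()['qpos'])"
```

```text
(array([ 0.5635, -0.2222,  0.2371]), array([ 0.5653, -0.226 ,  0.0721]), array([-3.131 , -0.023 , -1.5504]), array([-0.1,  0.2, -4.7]), 0.0119, 13.32) [-0.41204338  0.28376904  1.91114397 -0.02047084  0.92750382  1.15031658]
```

>>> servo_tool --pt "0.003 0.0015 -0.006 0.003" --pt "0.003 0.0015 -0.008 0.003" --pt "0.003 0.0015 -0.008 0.002" --pt "0 0 -0.008 0" --pt "0 0 -0.008 0" --pt "0 0 -0.005 0" --pt "0 0 0 0" --pt "0 0 0 0"

```text
time_s: 13.98
ee_pos: [0.5733, -0.2138, 0.1885]
eef_rot: [-3.132, -0.022, -1.538]
wrist_force: [-1.4, -1.3, 0.8]
gripper_width: 0.0117
```

```bash
python3 -c "
from h import *
print(gp())"
```

```text
(array([ 0.5733, -0.2138,  0.1885]), array([ 0.575 , -0.2173,  0.0235]), array([-3.1322, -0.0217, -1.5377]), array([-1.4, -1.3,  0.8]), 0.0117, 13.98)
```

>>> servo_tool --pt "0 -0.001 0.003 -0.002" --pt "0 -0.003 0.003 -0.002" --pt "0 0 0 0" --pt "0 0 -0.004 0" --pt "0 0 -0.003 0" --pt "0 0 -0.001 0" --pt "0 0 0 0"

```text
time_s: 14.57
ee_pos: [0.5737, -0.2187, 0.1885]
eef_rot: [-3.13, -0.022, -1.543]
wrist_force: [-1.1, 0.1, 0.0]
gripper_width: 0.0121
```

```bash
python3 -c "
from h import *
print(gp())"
```

```text
(array([ 0.5737, -0.2187,  0.1885]), array([ 0.5757, -0.2224,  0.0236]), array([-3.1299, -0.0224, -1.5426]), array([-1.1,  0.1,  0. ]), 0.0121, 14.57)
```

>>> servo_tool --pt "0 0 0 0" --pt "0 0 0 0" --pt "0 0 0.008 0" --pt "0 0 0.015 0" --pt "0 0 0.015 0" --pt "0 0 0.015 0" --pt "0 0 0.015 0" --pt "0 0.01 0.008 -0.005" --pt "0 0.02 0 -0.008" --pt "0 0.02 0 -0.008" --pt "0 0.02 0 -0.008" --pt "0 0.02 0 -0.008" --pt "0 0.02 0 -0.008" --pt "0 0.02 0 -0.008" --pt "0 0.02 0 -0.008" --pt "0 0.02 0 -0.008" --pt "0 0.02 0 -0.008" --pt "0 0.02 0 -0.008" --pt "0 0.02 0 -0.008" --pt "0 0.02 0 -0.008" --grip 0.032

```text
time_s: 16.23
ee_pos: [0.5749, 0.0454, 0.284]
eef_rot: [-3.109, -0.025, -1.658]
wrist_force: [1.3, 0.2, -0.1]
gripper_width: 0.0318
```

Run:
```python
from h import *
print(gp(),env.read_state()['qpos'])
a=grab('top');m=np.load('mats.npy')
c=comp(m[3],.016,-.035);S=[(-.04,-.007),(.07,-.007),(.07,.007),(-.04,.007),(-.04,-.007)]
T=tiles(a,[m[3]],.012,2000)
u=tiles(a,[m[4]],.012,2000)
cv2.imwrite('pics/d1.png',np.hstack([T,u]))
```

```text
(array([0.5749, 0.0454, 0.284 ]), array([0.58  , 0.0408, 0.1191]), array([-3.1087, -0.0249, -1.6582]), array([ 1.3,  0.2, -0.1]), 0.0318, 16.23) [ 0.04439052  0.17604267  1.94601003 -0.03464108  0.99048321  1.72074447]
```

View pics/d1.png

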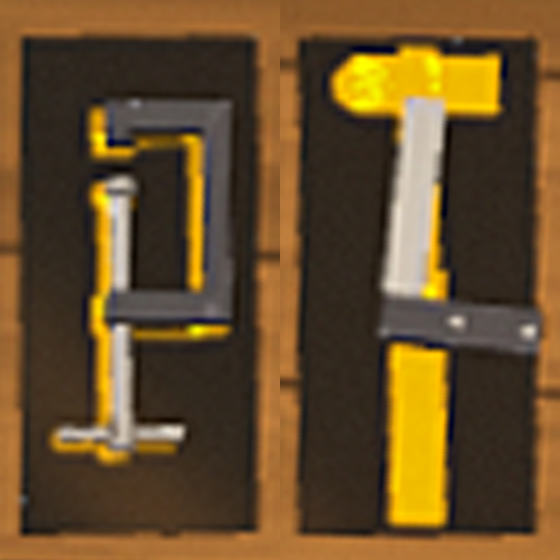

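>>> servo_tool --pt "-0.0015 0.01 -0.004 0" --pt "-0.0015 0.015 -0.004 0" --pt "-0.0015 0.015 -0.004 0" --pt "-0.0015 0.015 -0.004 0" --pt "-0.0015 0.015 -0.004 0" --pt "-0.0015 0.015 -0.004 0" --pt "-0.0015 0.015 -0.004 0" --pt "-0.0015 0.012 -0.004 0" --pt "0 0.007 -0.006 0" --pt "0 0.002 -0.006 0" --pt "0 0 -0.006 0" --pt "0 0 0 0" --pt "0 0 0 0" --grip 0.046

```text
time_s: 17.37
ee_pos: [0.559, 0.181, 0.2323]
eef_rot: [-3.106, -0.021, -1.657]
wrist_force: [0.2, 0.3, 0.3]
gripper_width: 0.0458
```

```bash
python3 -c "
from h import *
print(gp())"
```

```text
(array([0.559 , 0.181 , 0.2323]), array([0.5646, 0.1771, 0.0675]), array([-3.1059, -0.0205, -1.6572]), array([0.2, 0.3, 0.3]), 0.0458, 17.37)
```

>>> servo_tool --pt "0.0015 -0.002 -0.006 0" --pt "0.0015 -0.002 -0.008 0" --pt "0 -0.001 -0.008 0" --pt "0 0 -0.008 0" --pt "0 0 -0.008 0" --pt "0 0 -0.006 0" --pt "0 0 -0.003 0" --pt "0 0 0 0" --pt "0 0 0 0"

```text
time_s: 18.12
ee_pos: [0.5625, 0.1722, 0.1792]
eef_rot: [-3.108, -0.022, -1.662]
wrist_force: [0.2, -0.4, -0.1]
gripper_width: 0.0459
```

```bash
python3 -c "
from h import *
print(gp())"
```

```text
(array([0.5625, 0.1722, 0.1792]), array([0.5677, 0.1681, 0.0143]), array([-3.1076, -0.0217, -1.6615]), array([ 0.2, -0.4, -0.1]), 0.0459, 18.12)
```

>>> servo_tool --pt "0 0.003 0.002 0.003" --pt "0 0 0 0" --pt "0 0 0 0" --pt "0 0 0 0" --pt "0 0 0 0" --pt "0 0 0 0" --grip 0.0

```text
time_s: 18.62
ee_pos: [0.5629, 0.1764, 0.1828]
eef_rot: [-3.106, -0.021, -1.657]
wrist_force: [-0.7, -0.1, -2.0]
gripper_width: 0.0231
```

```bash
python3 -c "
from h import *
print(gp())"
```

```text
(array([0.5629, 0.1764, 0.1828]), array([0.5685, 0.1725, 0.0179]), array([-3.1056, -0.0207, -1.6574]), array([-0.7, -0.1, -2. ]), 0.0231, 18.62)
```

>>> servo_tool --pt "0 0 0.008 0" --pt "0 0 0.014 0" --pt "0 0 0.014 0" --pt "0 0 0.01 0" --pt "-0.001 0.008 0 0" --pt "-0.001 0.015 0 0" --pt "-0.001 0.015 0 0" --pt "-0.001 0.015 0 0" --pt "-0.001 0.015 0 0" --pt "-0.001 0.015 0 0" --pt "-0.001 0.015 0 0" --pt "-0.001 0.015 0 0" --pt "-0.001 0.015 0 0" --pt "-0.001 0.015 0 0" --pt "-0.001 0.015 0 0" --pt "-0.001 0.01 0 0" --pt "0 0.006 0 0" --pt "0 0.003 0 0" --pt "0 0 0 0" --pt "0 0 0 0"

```text
time_s: 20.28
ee_pos: [0.5461, 0.3679, 0.2292]
eef_rot: [-3.11, -0.022, -1.659]
wrist_force: [0.6, 0.0, -2.2]
gripper_width: 0.0232
```

```bash
python3 -c "
from h import *
print(gp())"
```

```text
(array([0.5461, 0.3679, 0.2292]), array([0.5511, 0.3639, 0.0643]), array([-3.1097, -0.0216, -1.6591]), array([ 0.6,  0. , -2.2]), 0.0232, 20.28)
```

>>> servo_tool --pt "0.002 -0.004 0 0" --pt "0.002 -0.006 -0.004 0" --pt "0.001 -0.004 -0.008 0" --pt "0 0 -0.008 0" --pt "0 0 -0.008 0" --pt "0 0 -0.006 0" --pt "0 0 -0.003 0" --pt "0 0 0 0" --pt "0 0 0 0"

```text
time_s: 21.03
ee_pos: [0.5517, 0.3477, 0.1863]
eef_rot: [-3.113, -0.025, -1.664]
wrist_force: [0.2, -0.3, -1.3]
gripper_width: 0.0228
```

```bash
python3 -c "
from h import *
print(gp())"
```

```text
(array([0.5517, 0.3477, 0.1863]), array([0.556 , 0.3432, 0.0214]), array([-3.1128, -0.025 , -1.664 ]), array([ 0.2, -0.3, -1.3]), 0.0228, 21.03)
```

>>> servo_tool --pt "0 0.002 0 0.002" --pt "0 0.002 0 0" --pt "0 0 -0.001 0" --pt "0 0 -0.002 0" --pt "0 0 0 0" --pt "0 0 0 0"

```text
time_s: 21.53
ee_pos: [0.5521, 0.3536, 0.1844]
eef_rot: [-3.111, -0.023, -1.661]
wrist_force: [0.2, -0.2, -3.0]
gripper_width: 0.023
```

```bash
python3 -c "
from h import *
print(gp())"
```

```text
(array([0.5521, 0.3536, 0.1844]), array([0.5568, 0.3493, 0.0195]), array([-3.1106, -0.0232, -1.6606]), array([ 0.2, -0.2, -3. ]), 0.023, 21.53)
```

>>> servo_tool --pt "0 0 -0.0015 0" --pt "0 0 0 0"

```text
time_s: 21.7
ee_pos: [0.5522, 0.3538, 0.1832]
eef_rot: [-3.11, -0.023, -1.66]
wrist_force: [-1.6, 0.5, -1.8]
gripper_width: 0.023
```

>>> servo_tool --pt "0 0 0 0" --pt "0 0 0 0" --pt "0 0 0.008 0" --pt "0 0 0.015 0" --pt "0 0 0.018 0" --pt "0 0 0.018 0" --pt "0 0 0.015 0" --pt "0 -0.01 0.008 0.02" --pt "0 -0.025 0 0.05" --pt "-0.003 -0.03 0 0.07" --pt "-0.003 -0.03 0 0.07" --pt "-0.003 -0.03 0 0.07" --pt "-0.003 -0.03 0 0.07" --pt "-0.003 -0.03 0 0.07" --pt "-0.003 -0.03 0 0.07" --pt "-0.003 -0.03 0 0.07" --pt "-0.003 -0.03 0 0.07" --pt "-0.003 -0.03 0 0.07" --pt "-0.003 -0.03 0 0.07" --pt "-0.003 -0.03 0 0.07" --grip 0.04

```text
time_s: 23.37
ee_pos: [0.5208, -0.0188, 0.2928]
eef_rot: [-3.079, -0.022, -0.77]
wrist_force: [0.4, 0.5, -0.7]
gripper_width: 0.0401
```

```bash
python3 -c "
from h import *
print(gp(),env.read_state()['qpos'])"
```

```text
(array([ 0.5208, -0.0188,  0.2928]), array([ 0.5306, -0.0139,  0.1282]), array([-3.0787, -0.0223, -0.7703]), array([ 0.4,  0.5, -0.7]), 0.0401, 23.37) [-0.09562736  0.05437961  2.06464348  0.04277389  0.96632195  0.65061431]
```

>>> servo_tool --pt "-0.006 -0.025 0 0.05" --pt "-0.006 -0.025 0 0.05" --pt "-0.006 -0.025 0 0.05" --pt "-0.006 -0.025 0 0.05" --pt "-0.006 -0.025 0 0.05" --pt "-0.006 -0.025 0 0.05" --pt "-0.006 -0.025 0 0.05" --pt "-0.006 -0.025 0 0.05" --pt "-0.006 -0.025 0 0.05" --pt "-0.006 -0.025 0 0.05" --pt "-0.006 -0.025 0 0.05" --pt "-0.006 -0.025 0 0.05" --pt "-0.004 -0.02 0 0.04" --pt "-0.003 -0.01 0 0.02" --pt "0 -0.005 0 0" --pt "0 0 0 0" --pt "0 0 0 0"

```text
time_s: 24.78
ee_pos: [0.4367, -0.3794, 0.3155]
eef_rot: [-3.085, -0.053, -0.082]
wrist_force: [-0.4, 0.0, 0.3]
gripper_width: 0.04
```

Run:
```python
from h import *
print(gp(),env.read_state()['qpos'])
a=grab('top');m=np.load('mats.npy')
cv2.imwrite('pics/e1.png',np.hstack([tiles(a,[m[i]],.012,1850) for i in(0,1,3)]))
```

```text
(array([ 0.4367, -0.3794,  0.3155]), array([ 0.4462, -0.3708,  0.151 ]), array([-3.085 , -0.0534, -0.0818]), array([-0.4,  0. ,  0.3]), 0.04, 24.78) [-0.7818261   0.1529417   1.90956368  0.0882311   1.07641745 -0.74334853]
```

View pics/e1.png

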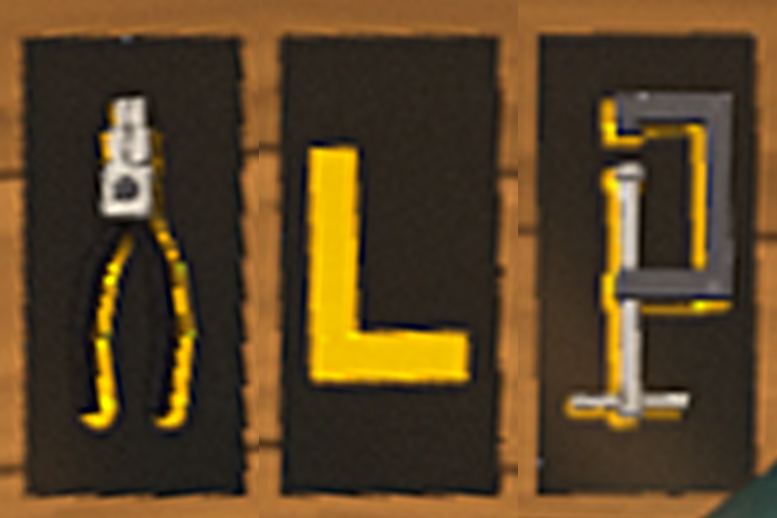

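>>> servo_tool --pt "0 -0.005 -0.006 0" --pt "0 -0.006 -0.012 0.005" --pt "0 -0.005 -0.012 0.005" --pt "0 -0.002 -0.012 0" --pt "0 0 -0.012 0" --pt "0 0 -0.012 0" --pt "0 0 -0.012 0" --pt "0 0 -0.012 0" --pt "0 0 -0.01 0" --pt "0 0 -0.006 0" --pt "0 0 0 0" --pt "0 0 0 0"

```text
time_s: 25.83
ee_pos: [0.4362, -0.3931, 0.1937]
eef_rot: [-3.079, -0.047, -0.067]
wrist_force: [0.4, 0.7, 0.4]
gripper_width: 0.0398
```

```bash
python3 -c "
from h import *
print(gp())"
```

```text
(array([ 0.4362, -0.3931,  0.1937]), array([ 0.4447, -0.3833,  0.0292]), array([-3.0786, -0.0473, -0.0666]), array([0.4, 0.7, 0.4]), 0.0398, 25.83)
```

>>> servo_tool --pt "0 -0.003 -0.002 0" --pt "0 -0.003 -0.004 0" --pt "0 0 -0.003 0" --pt "0 0 0 0" --pt "0 0 0 0"

```text
time_s: 26.25
ee_pos: [0.4374, -0.4011, 0.1865]
eef_rot: [-3.082, -0.051, -0.066]
wrist_force: [0.2, 0.5, -0.2]
gripper_width: 0.0398
```

>>> servo_tool --pt "0 0 0 0" --pt "0 0 0 0" --pt "0 0 0 0" --pt "0 0 0 0" --pt "0 0 0 0" --grip 0.0

```text
time_s: 26.67
ee_pos: [0.4373, -0.4013, 0.1874]
eef_rot: [-3.083, -0.052, -0.066]
wrist_force: [-0.6, -0.4, -0.3]
gripper_width: 0.0198
```

```bash
python3 -c "
from h import *
print(gp())"
```

```text
(array([ 0.4373, -0.4013,  0.1874]), array([ 0.4464, -0.3922,  0.0229]), array([-3.0831, -0.0517, -0.0661]), array([-0.6, -0.4, -0.3]), 0.0198, 26.67)
```

>>> servo_tool --pt "0 0 0.008 0" --pt "0 0 0.014 0" --pt "0 0 0.014 0" --pt "0 0 0.014 0" --pt "0.001 0.01 0.005 0" --pt "0.001 0.02 0 0.006" --pt "0.001 0.02 0 0.006" --pt "0.001 0.02 0 0.006" --pt "0.001 0.02 0 0.006" --pt "0.001 0.02 0 0.006" --pt "0.001 0.02 0 0.006" --pt "0.001 0.02 0 0.006" --pt "0.001 0.02 0 0.006" --pt "0.001 0.02 0 0.006" --pt "0.001 0.02 0 0.006" --pt "0.001 0.02 0 0.006" --pt "0.001 0.02 0 0.006" --pt "0.001 0.02 0 0.006" --pt "0.001 0.02 0 0.006" --pt "0.001 0.02 0 0.006"

```text
time_s: 28.33
ee_pos: [0.4366, -0.0537, 0.2318]
eef_rot: [-3.063, -0.028, 0.031]
wrist_force: [0.3, 0.1, -2.7]
gripper_width: 0.0194
```

```bash
python3 -c "
from h import *
print(gp())"
```

```text
(array([ 0.4366, -0.0537,  0.2318]), array([ 0.4407, -0.0406,  0.0673]), array([-3.0631, -0.0275,  0.031 ]), array([ 0.3,  0.1, -2.7]), 0.0194, 28.33)
```

>>> servo_tool --pt "0.003 0.02 0.001 0.006" --pt "0.003 0.02 0.001 0.006" --pt "0.003 0.02 0.001 0.006" --pt "0.003 0.02 0.001 0.006" --pt "0.003 0.02 0.001 0.006" --pt "0.003 0.02 0 0.006" --pt "0.003 0.018 0 0.006" --pt "0.003 0.015 0 0.006" --pt "0.002 0.01 0 0.006" --pt "0.001 0.005 0 0.004" --pt "0 0 0 0" --pt "0 0 0 0" --pt "0 0 0 0"

```text
time_s: 29.42
ee_pos: [0.4395, 0.1381, 0.2258]
eef_rot: [-3.057, -0.001, 0.109]
wrist_force: [-0.0, -0.2, -2.9]
gripper_width: 0.0197
```

```bash
python3 -c "
from h import *
print(gp())"
```

```text
(array([0.4395, 0.1381, 0.2258]), array([0.4382, 0.152 , 0.0614]), array([-3.0569e+00, -1.3000e-03,  1.0910e-01]), array([-0. , -0.2, -2.9]), 0.0197, 29.42)
```

>>> servo_tool --pt "0.005 0.002 0 0" --pt "0.008 0.003 0 0" --pt "0.008 0.002 0 -0.002" --pt "0.006 0 0 -0.002" --pt "0.002 0 0 0" --pt "0 0 0 0" --pt "0 0 0 0"

```text
time_s: 30.0
ee_pos: [0.4725, 0.1433, 0.2256]
eef_rot: [-3.057, -0.002, 0.1]
wrist_force: [-0.0, -0.1, -2.4]
gripper_width: 0.0197
```

```bash
python3 -c "
from h import *
print(gp())"
```

```text
(array([0.4725, 0.1433, 0.2256]), array([0.4714, 0.1571, 0.0612]), array([-3.0573e+00, -1.8000e-03,  9.9900e-02]), array([-0. , -0.1, -2.4]), 0.0197, 30.0)
```

>>> servo_tool --pt "-0.001 0.002 -0.005 0.002" --pt "-0.001 0.001 -0.008 0" --pt "0 0 -0.008 0" --pt "0 0 -0.008 0" --pt "0 0 -0.004 0" --pt "0 0 -0.001 0" --pt "0 0 0 0" --pt "0 0 0 0"

```text
time_s: 30.67
ee_pos: [0.4696, 0.1465, 0.1879]
eef_rot: [-3.057, -0.0, 0.102]
wrist_force: [-1.1, -0.3, 0.8]
gripper_width: 0.0197
```

```bash
python3 -c "
from h import *
print(gp())"
```

```text
(array([0.4696, 0.1465, 0.1879]), array([0.4682, 0.1603, 0.0235]), array([-3.0574e+00, -3.0000e-04,  1.0230e-01]), array([-1.1, -0.3,  0.8]), 0.0197, 30.67)
```

>>> servo_tool --pt "0 0 0 0" --pt "0 0 0 0" --pt "0 0 0.008 0" --pt "0 0 0.014 0" --pt "0 0 0.016 0" --pt "0 0 0.016 0" --pt "0.005 -0.005 0.01 -0.05" --pt "0.012 -0.012 0 -0.1" --pt "0.012 -0.012 0 -0.1" --pt "0.012 -0.012 0 -0.1" --pt "0.012 -0.012 0 -0.1" --pt "0.012 -0.012 0 -0.1" --pt "0.012 -0.012 0 -0.1" --pt "0.012 -0.012 0 -0.1" --pt "0.012 -0.012 0 -0.1" --pt "0.012 -0.012 0 -0.1" --pt "0.012 -0.012 0 -0.1" --pt "0.012 -0.012 0 -0.1" --pt "0.012 -0.012 0 -0.1" --pt "0.012 -0.012 0 -0.1" --grip 0.04

```text
time_s: 32.33
ee_pos: [0.6396, -0.02, 0.2746]
eef_rot: [-3.041, -0.017, -1.311]
wrist_force: [-0.3, 0.2, 0.1]
gripper_width: 0.0401
```

Run:
```python
from h import *
print(gp())
a=grab('top');b=grab('scene');m=np.load('mats.npy')
cv2.imwrite('pics/f1.png',np.hstack([tiles(a,[m[1]],.012,1850),tiles(b,[m[1]],.012,1850),cv2.convertScaleAbs(tiles(a,[m[0]],.01,1850),alpha=2.5)]))
```

```text
(array([ 0.6396, -0.02  ,  0.2746]), array([ 0.6564, -0.0185,  0.1105]), array([-3.0406, -0.0175, -1.3114]), array([-0.3,  0.2,  0.1]), 0.0401, 32.33)
```

View pics/f1.png

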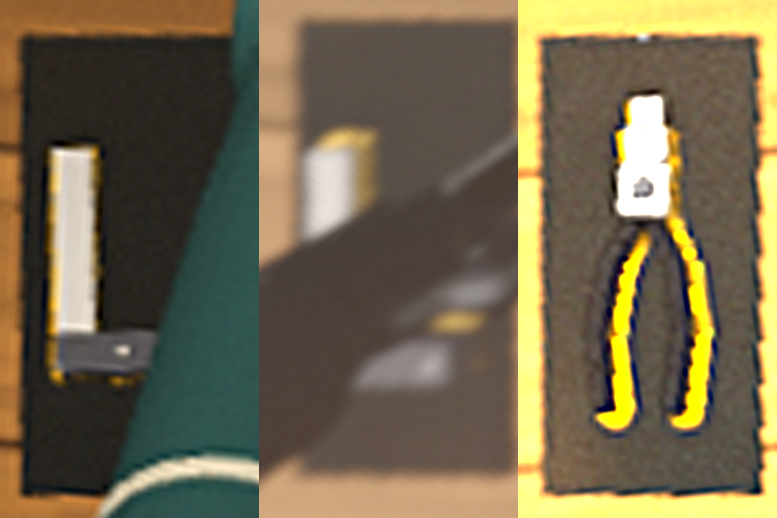

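>>> servo_tool --pt "-0.003 0.002 0 -0.06" --pt "-0.004 0.003 0 -0.06" --pt "-0.004 0.003 0 -0.06" --pt "-0.002 0.001 0 -0.05" --pt "0 0 -0.006 -0.01" --pt "0 0 -0.012 0" --pt "0 0 -0.012 0" --pt "0 0 -0.012 0" --pt "0 0 -0.012 0" --pt "0 0 -0.006 0" --pt "0 0 0 0" --pt "0 0 0 0"

```text
time_s: 33.43
ee_pos: [0.624, -0.0098, 0.2097]
eef_rot: [-3.042, -0.017, -1.544]
wrist_force: [1.3, -0.0, 0.2]
gripper_width: 0.04
```

Run:
```python
from h import *
print(gp())
a=grab('top');m=np.load('mats.npy')
t=tiles(a,[m[0]],.012,1000)  # 140 wide x 280, 1px=1mm
g=t.max(2)
for u in(-.05,-.065,-.08,-.095,-.105,-.112): 
    r=int(140-u*1000);print(u,g[r-2:r+3,15:125:2].mean(0).astype(int).tolist())
```

```text
(array([ 0.624 , -0.0098,  0.2097]), array([ 0.6404, -0.0122,  0.0455]), array([-3.0425, -0.0169, -1.5435]), array([ 1.3, -0. ,  0.2]), 0.04, 33.43)
-0.05 [52, 33, 39, 42, 42, 41, 42, 43, 43, 42, 40, 37, 35, 37, 37, 29, 20, 14, 65, 193, 255, 249, 142, 36, 31, 29, 34, 35, 36, 37, 36, 35, 33, 30, 29, 31, 29, 27, 20, 27, 112, 216, 251, 242, 169, 54, 31, 30, 36, 37, 38, 37, 36, 37, 38]
-0.065 [61, 39, 35, 43, 45, 45, 43, 42, 41, 42, 41, 39, 36, 35, 38, 34, 24, 20, 47, 181, 246, 254, 244, 138, 31, 32, 34, 36, 37, 37, 35, 33, 30, 32, 34, 34, 26, 20, 16, 90, 214, 255, 243, 177, 74, 30, 30, 35, 34, 35, 36, 38, 39, 38, 37]
-0.08 [65, 38, 37, 44, 46, 45, 44, 43, 44, 43, 43, 41, 40, 32, 25, 27, 24, 19, 18, 75, 207, 255, 253, 211, 117, 35, 32, 34, 37, 37, 36, 30, 27, 27, 29, 28, 22, 15, 54, 168, 252, 255, 197, 90, 34, 29, 28, 36, 38, 37, 36, 37, 38, 38, 37]
-0.095 [65, 32, 42, 46, 47, 48, 47, 45, 44, 43, 44, 44, 42, 41, 38, 35, 33, 31, 34, 37, 36, 33, 31, 33, 36, 36, 36, 36, 35, 36, 36, 34, 33, 33, 31, 31, 34, 34, 33, 32, 30, 28, 30, 33, 35, 34, 33, 34, 34, 36, 37, 36, 35, 35, 36]
-0.105 [70, 46, 41, 49, 49, 47, 47, 46, 45, 46, 45, 43, 43, 42, 41, 41, 40, 40, 40, 40, 40, 40, 38, 38, 37, 36, 35, 35, 35, 35, 37, 37, 36, 37, 36, 34, 34, 37, 37, 36, 34, 35, 36, 37, 36, 34, 33, 33, 35, 34, 33, 33, 32, 33, 35]
-0.112 [57, 46, 48, 48, 48, 48, 47, 45, 46, 46, 47, 45, 43, 42, 42, 42, 40, 39, 40, 40, 40, 37, 36, 39, 37, 37, 38, 36, 36, 38, 37, 34, 34, 34, 33, 35, 36, 35, 34, 35, 36, 37, 36, 34, 36, 37, 37, 36, 35, 35, 34, 35, 35, 34, 33]
```

>>> servo_tool --pt "0 0.002 -0.006 0" --pt "0 0.001 -0.008 -0.004" --pt "0 0 -0.006 0" --pt "0 0 -0.003 0" --pt "0 0 0 0" --pt "0 0 0 0"

```text
time_s: 33.98
ee_pos: [0.6251, -0.0067, 0.186]
eef_rot: [-3.039, -0.017, -1.548]
wrist_force: [-0.7, -0.4, 0.1]
gripper_width: 0.0399
```

>>> servo_tool --pt "0 0 0 0" --pt "0 0 0 0" --pt "0 0 0 0" --pt "0 0 0 0" --pt "0 0 0 0" --grip 0.0

```text
time_s: 34.4
ee_pos: [0.6253, -0.0067, 0.1865]
eef_rot: [-3.038, -0.017, -1.548]
wrist_force: [1.1, -0.4, -1.8]
gripper_width: 0.0142
```

```bash
python3 -c "
from h import *
print(gp())"
```

```text
(array([ 0.6253, -0.0067,  0.1865]), array([ 0.6423, -0.0091,  0.0224]), array([-3.0385, -0.0171, -1.548 ]), array([ 1.1, -0.4, -1.8]), 0.0142, 34.4)
```

>>> servo_tool --pt "0 0 0.008 0" --pt "0 0 0.016 0" --pt "0 0 0.016 0" --pt "0 0 0.016 0" --pt "0 0 0.014 0" --pt "-0.002 -0.01 0.006 0" --pt "-0.006 -0.02 0.001 0.001" --pt "-0.006 -0.02 0.001 0.001" --pt "-0.006 -0.02 0.001 0.001" --pt "-0.006 -0.02 0.001 0.001" --pt "-0.006 -0.02 0.001 0.001" --pt "-0.006 -0.02 0.001 0.001" --pt "-0.006 -0.02 0.001 0.001" --pt "-0.006 -0.02 0.001 0.001" --pt "-0.006 -0.02 0.001 0.001" --pt "-0.006 -0.02 0.001 0.001" --pt "-0.006 -0.02 0.001 0.001" --pt "-0.006 -0.02 0.001 0.001" --pt "-0.006 -0.02 0.001 0.001" --pt "-0.006 -0.02 0.001 0.001"

```text
time_s: 36.07
ee_pos: [0.5227, -0.3118, 0.276]
eef_rot: [-3.058, -0.015, -1.525]
wrist_force: [1.0, -0.4, -4.6]
gripper_width: 0.0141
```

```bash
python3 -c "
from h import *
print(gp())"
```

```text
(array([ 0.5227, -0.3118,  0.276 ]), array([ 0.5365, -0.3137,  0.1116]), array([-3.0584, -0.0154, -1.5252]), array([ 1. , -0.4, -4.6]), 0.0141, 36.07)
```

>>> servo_tool --pt "0.002 -0.012 -0.004 -0.001" --pt "0.001 -0.012 -0.008 -0.001" --pt "0 -0.008 -0.008 0" --pt "0 -0.004 -0.008 0" --pt "0 0 -0.008 0" --pt "0 0 -0.008 0" --pt "0 0 -0.004 0" --pt "0 0 0 0" --pt "0 0 0 0"

```text
time_s: 36.82
ee_pos: [0.5228, -0.3517, 0.2187]
eef_rot: [-3.065, -0.011, -1.53]
wrist_force: [-0.1, -0.2, -2.3]
gripper_width: 0.0141
```

```bash
python3 -c "
from h import *
print(gp())"
```

```text
(array([ 0.5228, -0.3517,  0.2187]), array([ 0.5355, -0.3529,  0.0542]), array([-3.0648, -0.0107, -1.53  ]), array([-0.1, -0.2, -2.3]), 0.0141, 36.82)
```

>>> servo_tool --pt "-0.001 -0.003 -0.002 0" --pt "0 -0.003 -0.006 0" --pt "0 -0.002 -0.006 0" --pt "0 0 -0.006 0" --pt "0 0 -0.004 0" --pt "0 0 -0.002 0" --pt "0 0 0 0" --pt "0 0 0 0"

```text
time_s: 37.48
ee_pos: [0.5227, -0.3594, 0.1912]
eef_rot: [-3.063, -0.012, -1.528]
wrist_force: [0.8, 0.8, -3.3]
gripper_width: 0.0141
```

```bash
python3 -c "
from h import *
print(gp())"
```

```text
(array([ 0.5227, -0.3594,  0.1912]), array([ 0.5358, -0.3608,  0.0267]), array([-3.063 , -0.0119, -1.5278]), array([ 0.8,  0.8, -3.3]), 0.0141, 37.48)
```

>>> servo_tool --pt "-0.0005 -0.0025 -0.001 -0.002" --pt "0 0 -0.002 0" --pt "0 0 -0.001 0" --pt "0 0 0 0" --pt "0 0 0 0"

```text
time_s: 37.9
ee_pos: [0.5225, -0.3624, 0.1878]
eef_rot: [-3.062, -0.013, -1.53]
wrist_force: [1.1, 0.3, -2.5]
gripper_width: 0.014
```

```bash
python3 -c "
from h import *
print(gp())"
```

```text
(array([ 0.5225, -0.3624,  0.1878]), array([ 0.5358, -0.364 ,  0.0234]), array([-3.0618, -0.0128, -1.5302]), array([ 1.1,  0.3, -2.5]), 0.014, 37.9)
```

Lower the last bit, release, lift and go to the clamp for a small mend.

>>> servo_tool --pt "0 0 -0.0015 0" --pt "0 0 0 0" --pt "0 0 0 0"

```text
time_s: 38.15
ee_pos: [0.523, -0.3628, 0.1878]
eef_rot: [-3.06, -0.014, -1.53]
wrist_force: [0.8, 0.1, -2.2]
gripper_width: 0.0139
```

>>> servo_tool --pt "0 0 0 0" --pt "0 0 0 0" --pt "0 0 0.008 0" --pt "0 0 0.014 0" --pt "0 0 0.014 0" --pt "0 0 0.014 0" --pt "0 0 0.014 0" --pt "-0.006 0.006 0.005 -0.002" --pt "-0.015 0.015 0 -0.002" --pt "-0.015 0.015 0 -0.002" --pt "-0.015 0.015 0 -0.002" --pt "-0.012 0.015 0 -0.002" --pt "0 0.015 0 0" --pt "0 0.015 0 0" --pt "0 0.015 0 0" --pt "0 0.01 0 0" --pt "0 0.005 0 0" --pt "0 0 0 0" --pt "0 0 0 0" --grip 0.03

```text
time_s: 39.73
ee_pos: [0.456, -0.2311, 0.2776]
eef_rot: [-3.042, -0.028, -1.543]
wrist_force: [-0.1, 1.0, 0.6]
gripper_width: 0.0301
```

Run:
```python
from h import *
print(gp())
a=grab('top');b=grab('scene');m=np.load('mats.npy')
cv2.imwrite('pics/k1.png',np.hstack([tiles(a,[m[4]],.012,1400),tiles(b,[m[4]],.012,1400),tiles(a,[m[1]],.012,1400),tiles(b,[m[3]],.012,1400)]))
```

```text
(array([ 0.456 , -0.2311,  0.2776]), array([ 0.4726, -0.2353,  0.1135]), array([-3.0421, -0.0284, -1.543 ]), array([-0.1,  1. ,  0.6]), 0.0301, 39.73)
```

View pics/k1.png

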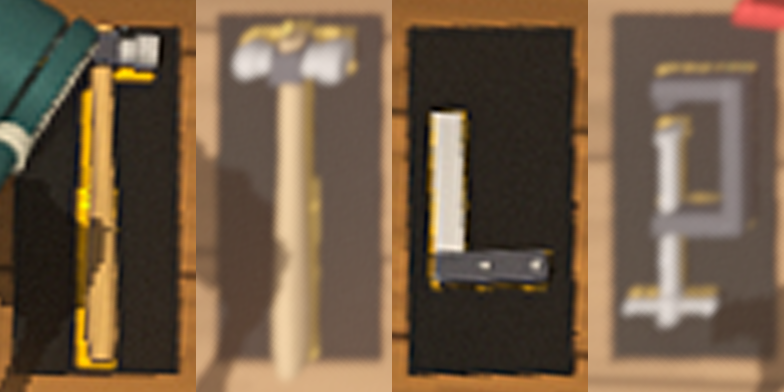

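>>> servo_tool --pt "0.008 0.001 0 0" --pt "0.014 0.002 0 0" --pt "0.014 0.002 0 0" --pt "0.014 0.002 0 0" --pt "0.014 0.002 -0.004 0" --pt "0.014 0.002 -0.008 0" --pt "0.012 0 -0.01 0" --pt "0.005 0 -0.01 0" --pt "0.002 0 -0.01 0" --pt "0 0 -0.008 0" --pt "0 0 -0.006 0" --pt "0 0 0 0" --pt "0 0 0 0"

```text
time_s: 40.92
ee_pos: [0.5687, -0.2219, 0.2157]
eef_rot: [-3.039, -0.029, -1.547]
wrist_force: [-0.1, 0.4, 0.2]
gripper_width: 0.0299
```

```bash
python3 -c "
from h import *
print(gp())"
```

```text
(array([ 0.5687, -0.2219,  0.2157]), array([ 0.5856, -0.2263,  0.0517]), array([-3.0395, -0.0292, -1.5469]), array([-0.1,  0.4,  0.2]), 0.0299, 40.92)
```

>>> servo_tool --pt "-0.002 0.002 -0.004 0.003" --pt "-0.002 0.001 -0.007 0" --pt "0 0 -0.007 0" --pt "0 0 -0.006 0" --pt "0 0 -0.002 0" --pt "0 0 0 0" --pt "0 0 0 0"

```text
time_s: 41.5
ee_pos: [0.5625, -0.2191, 0.1883]
eef_rot: [-3.039, -0.03, -1.545]
wrist_force: [0.5, -0.2, -0.7]
gripper_width: 0.0301
```

>>> servo_tool --pt "0 0 0 0" --pt "0 0 0 0" --pt "0 0 0 0" --pt "0 0 0 0" --pt "0 0 0 0" --grip 0.0

```text
time_s: 41.92
ee_pos: [0.5626, -0.2191, 0.1887]
eef_rot: [-3.039, -0.03, -1.545]
wrist_force: [0.0, 0.0, -1.2]
gripper_width: 0.0114
```

```bash
python3 -c "
from h import *
print(gp())"
```

```text
(array([ 0.5626, -0.2191,  0.1887]), array([ 0.5797, -0.2236,  0.0246]), array([-3.0388, -0.0299, -1.545 ]), array([ 0. ,  0. , -1.2]), 0.0114, 41.92)
```

>>> servo_tool --pt "0 0 0.003 0" --pt "0 0.0015 0.001 0" --pt "0 0.001 0 0" --pt "0 0 0 0" --pt "0 0 -0.002 0" --pt "0 0 -0.002 0" --pt "0 0 0 0" --pt "0 0 0 0"

```text
time_s: 42.58
ee_pos: [0.5616, -0.2159, 0.1894]
eef_rot: [-3.042, -0.029, -1.544]
wrist_force: [1.1, -0.6, -3.6]
gripper_width: 0.0114
```

```bash
python3 -c "
from h import *
print(gp())"
```

```text
(array([ 0.5616, -0.2159,  0.1894]), array([ 0.5781, -0.2202,  0.0252]), array([-3.0422, -0.0286, -1.5444]), array([ 1.1, -0.6, -3.6]), 0.0114, 42.58)
```

>>> servo_tool --pt "0 0 -0.001 0" --pt "0 0 0 0"

```text
time_s: 42.75
ee_pos: [0.5617, -0.216, 0.1887]
eef_rot: [-3.042, -0.029, -1.544]
wrist_force: [-1.0, 0.1, -1.5]
gripper_width: 0.0112
```

>>> servo_tool --pt "0 0 0 0" --pt "0 0 0 0" --pt "0 0 0.008 0" --pt "0 0 0.014 0" --pt "0 0 0.014 0" --pt "0 0 0.014 0" --pt "-0.002 -0.006 0.008 0" --pt "-0.004 -0.015 0 0.001" --pt "-0.004 -0.015 0 0.001" --pt "-0.004 -0.015 0 0.001" --pt "-0.004 -0.015 0 0.001" --pt "-0.004 -0.015 0 0.001" --pt "-0.004 -0.015 0 0.001" --pt "-0.004 -0.015 0 0.001" --pt "-0.004 -0.013 0 0.001" --pt "-0.002 -0.008 0 0.001" --pt "0 -0.003 0 0" --pt "0 0 0 0" --pt "0 0 0 0" --grip 0.03

```text
time_s: 44.33
ee_pos: [0.5267, -0.3627, 0.2614]
eef_rot: [-3.024, -0.04, -1.535]
wrist_force: [-0.3, 0.2, 1.0]
gripper_width: 0.0297
```

```bash
python3 -c "
from h import *
print(gp())"
```

```text
(array([ 0.5267, -0.3627,  0.2614]), array([ 0.5463, -0.3686,  0.0977]), array([-3.0242, -0.0404, -1.5351]), array([-0.3,  0.2,  1. ]), 0.0297, 44.33)
```

>>> servo_tool --pt "-0.003 0.001 -0.006 0" --pt "-0.003 0.002 -0.011 0.003" --pt "-0.002 0.001 -0.012 0" --pt "0 0 -0.012 0" --pt "0 0 -0.012 0" --pt "0 0 -0.009 0" --pt "0 0 -0.004 0" --pt "0 0 0 0" --pt "0 0 0 0"

```text
time_s: 45.08
ee_pos: [0.517, -0.3533, 0.1846]
eef_rot: [-3.03, -0.035, -1.527]
wrist_force: [1.4, -0.6, -0.2]
gripper_width: 0.0298
```

```bash
python3 -c "
from h import *
print(gp())"
```

```text
(array([ 0.517 , -0.3533,  0.1846]), array([ 0.5356, -0.3582,  0.0208]), array([-3.0295, -0.0351, -1.5273]), array([ 1.4, -0.6, -0.2]), 0.0298, 45.08)
```

>>> servo_tool --pt "0 -0.002 0.001 -0.002" --pt "0 -0.002 0.001 0" --pt "0 0 0 0" --pt "0 0 0 0"

```text
time_s: 45.42
ee_pos: [0.5179, -0.3585, 0.1882]
eef_rot: [-3.028, -0.037, -1.53]
wrist_force: [0.2, -1.1, -0.3]
gripper_width: 0.0303
```

>>> servo_tool --pt "0 0 0 0" --pt "0 0 0 0" --pt "0 0 0 0" --pt "0 0 0 0" --pt "0 0 0 0" --grip 0.0

```text
time_s: 45.83
ee_pos: [0.5181, -0.359, 0.1894]
eef_rot: [-3.026, -0.038, -1.53]
wrist_force: [0.0, -0.4, -0.3]
gripper_width: 0.0138
```

```bash
python3 -c "
from h import *
print(gp())"
```

```text
(array([ 0.5181, -0.359 ,  0.1894]), array([ 0.5373, -0.3645,  0.0256]), array([-3.0259, -0.0383, -1.5302]), array([ 0. , -0.4, -0.3]), 0.0138, 45.83)
```

Shift the hammer about -4 mm in x and +3 mm in y.

>>> servo_tool --pt "0 0 0.003 0" --pt "-0.0015 0.0015 0.001 0" --pt "-0.0015 0.001 0 0" --pt "0 0 0 0" --pt "0 0 -0.002 0" --pt "0 0 -0.002 0" --pt "0 0 0 0" --pt "0 0 0 0"

```text
time_s: 46.5
ee_pos: [0.5139, -0.3554, 0.1898]
eef_rot: [-3.028, -0.036, -1.53]
wrist_force: [0.2, -0.3, -3.2]
gripper_width: 0.0135
```

```bash
python3 -c "
from h import *
print(gp())"
```

```text
(array([ 0.5139, -0.3554,  0.1898]), array([ 0.5327, -0.3606,  0.0259]), array([-3.0284, -0.0362, -1.5295]), array([ 0.2, -0.3, -3.2]), 0.0135, 46.5)
```

Good. Lower 1 mm, release, lift, back off towards the left of the arm's start to clear the view.

>>> servo_tool --pt "0 0 -0.001 0" --pt "0 0 0 0"

```text
time_s: 46.67
ee_pos: [0.5141, -0.3555, 0.1896]
eef_rot: [-3.028, -0.036, -1.529]
wrist_force: [-1.5, -0.1, -1.9]
gripper_width: 0.0137
```

>>> servo_tool --pt "0 0 0 0" --pt "0 0 0 0" --pt "0 0 0.008 0" --pt "0 0 0.014 0" --pt "0 0 0.02 0" --pt "0 0 0.025 0" --pt "0 0 0.025 0" --pt "0 0 0.025 0" --pt "0 0 0.025 0" --pt "0 -0.01 0.02 0" --pt "0 -0.02 0 0" --pt "-0.01 -0.03 0 0" --pt "-0.01 -0.03 0 0" --pt "-0.01 -0.03 0 0" --pt "-0.01 -0.03 0 0" --pt "-0.01 -0.03 0 0" --pt "-0.01 -0.02 0 0" --pt "0 0 0 0" --pt "0 0 0 0" --grip 0.035

```text
time_s: 48.25
ee_pos: [0.4514, -0.5631, 0.3897]
eef_rot: [-3.006, -0.061, -1.527]
wrist_force: [1.0, -0.1, -0.5]
gripper_width: 0.0349
```

Run:
```python
from h import *
print(gp())
a=grab('top');m=np.load('mats.npy')
x=[tiles(a,[m[i]],.012,1400) for i in(0,1,3,4)]
cv2.imwrite('pics/z1.png',np.hstack(x))
```

```text
(array([ 0.4514, -0.5631,  0.3897]), array([ 0.4741, -0.5722,  0.2265]), array([-3.0062, -0.0614, -1.5269]), array([ 1. , -0.1, -0.5]), 0.0349, 48.25)
```

View pics/z1.png

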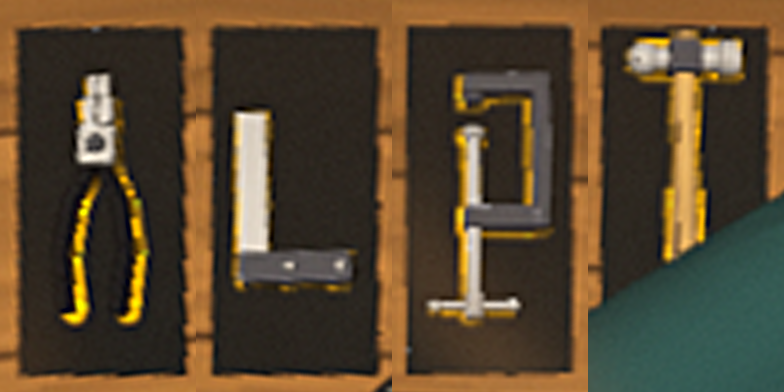

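>>> servo_tool --pt "0.006 0.01 0 -0.003" --pt "0.006 0.025 0 -0.003" --pt "0.006 0.025 0 -0.003" --pt "0.006 0.025 0 -0.003" --pt "0.006 0.025 0 -0.003" --pt "0.006 0.025 0 -0.003" --pt "0.006 0.025 0 -0.003" --pt "0.006 0.025 0 -0.003" --pt "0.006 0.025 0 -0.003" --pt "0.006 0.025 0 -0.003" --pt "0.006 0.025 0 -0.003" --pt "0.006 0.025 0 -0.003" --pt "0.006 0.025 0 -0.003" --pt "0.006 0.025 0 -0.003" --pt "0 0.025 0 -0.003" --pt "0 0.025 0 -0.003" --pt "0 0.025 0 -0.003" --pt "0 0.025 0 -0.003" --pt "0 0.025 0 -0.003" --pt "0 0.025 0 -0.003" --grip 0.046

```text
time_s: 49.97
ee_pos: [0.5362, -0.0171, 0.3969]
eef_rot: [-2.996, -0.053, -1.564]
wrist_force: [-0.1, -0.1, -1.7]
gripper_width: 0.0457
```

```bash
python3 -c "
from h import *
print(gp())"
```

```text
(array([ 0.5362, -0.0171,  0.3969]), array([ 0.5602, -0.0255,  0.2338]), array([-2.996 , -0.0528, -1.5642]), array([-0.1, -0.1, -1.7]), 0.0457, 49.97)
```

>>> servo_tool --pt "0 0.023 -0.008 -0.006" --pt "0 0.023 -0.01 -0.006" --pt "0 0.023 -0.01 -0.006" --pt "0 0.023 -0.01 -0.006" --pt "0 0.023 -0.01 -0.006" --pt "0 0.023 -0.01 -0.006" --pt "0 0.023 -0.01 -0.006" --pt "0 0.023 -0.01 -0.006" --pt "0 0.023 -0.01 -0.006" --pt "0 0.023 -0.01 -0.006" --pt "0 0.023 -0.01 -0.006" --pt "0 0.023 -0.01 -0.006" --pt "0 0.023 -0.01 -0.006" --pt "0 0.02 -0.008 -0.006" --pt "0 0.012 -0.004 -0.004" --pt "0 0.006 0 0" --pt "0 0 0 0" --pt "0 0 0 0"

```text
time_s: 51.47
ee_pos: [0.5038, 0.3705, 0.2593]
eef_rot: [-2.989, -0.041, -1.616]
wrist_force: [-0.0, -0.5, -0.1]
gripper_width: 0.046
```

```bash
python3 -c "
from h import *
print(gp())"
```

```text
(array([0.5038, 0.3705, 0.2593]), array([0.5286, 0.3628, 0.0963]), array([-2.9886, -0.0407, -1.6156]), array([-0. , -0.5, -0.1]), 0.046, 51.47)
```

>>> servo_tool --pt "0.006 -0.003 0 -0.003" --pt "0.007 -0.004 0 0" --pt "0.006 -0.003 -0.004 0" --pt "0.004 0 -0.01 0" --pt "0 0 -0.012 0" --pt "0 0 -0.012 0" --pt "0 0 -0.01 0" --pt "0 0 -0.006 0" --pt "0 0 -0.003 0" --pt "0 0 0 0" --pt "0 0 0 0"

```text
time_s: 52.38
ee_pos: [0.5289, 0.3541, 0.1958]
eef_rot: [-2.99, -0.043, -1.624]
wrist_force: [-0.0, -0.4, -0.4]
gripper_width: 0.0458
```

```bash
python3 -c "
from h import *
print(gp())"
```

```text
(array([0.5289, 0.3541, 0.1958]), array([0.5534, 0.3458, 0.0329]), array([-2.9904, -0.0427, -1.6244]), array([-0. , -0.4, -0.4]), 0.0458, 52.38)
```

>>> servo_tool --pt "0.002 0.0015 -0.003 0" --pt "0 0.001 -0.005 0" --pt "0 0 -0.003 0" --pt "0 0 0 0" --pt "0 0 0 0"

```text
time_s: 52.8
ee_pos: [0.5314, 0.3581, 0.1852]
eef_rot: [-2.988, -0.041, -1.623]
wrist_force: [0.2, 0.3, -0.1]
gripper_width: 0.0463
```

```bash
python3 -c "
from h import *
print(gp())"
```

```text
(array([0.5314, 0.3581, 0.1852]), array([0.5563, 0.3501, 0.0222]), array([-2.9881, -0.041 , -1.6232]), array([ 0.2,  0.3, -0.1]), 0.0463, 52.8)
```

>>> servo_tool --pt "0 -0.0015 -0.001 0" --pt "0 0 0 0" --pt "0 0 0 0" --pt "0 0 0 0" --pt "0 0 0 0" --pt "0 0 0 0" --grip 0.0

```text
time_s: 53.3
ee_pos: [0.5316, 0.3566, 0.1849]
eef_rot: [-2.987, -0.04, -1.623]
wrist_force: [0.4, 0.9, -0.6]
gripper_width: 0.0222
```

Run:
```python
from h import *
print(gp())
b=grab('scene');m=np.load('mats.npy')
x=tiles(b,[m[0]],.012,1400)
cv2.imwrite('pics/z2.png',x)
```

```text
(array([0.5316, 0.3566, 0.1849]), array([0.5566, 0.3488, 0.022 ]), array([-2.987 , -0.0399, -1.6233]), array([ 0.4,  0.9, -0.6]), 0.0222, 53.3)
```

Open, lift, move away and check.

>>> servo_tool --pt "0 0 0 0" --pt "0 0 0 0" --pt "0 0 0.008 0" --pt "0 0 0.014 0" --pt "0 0 0.02 0" --pt "0 0 0.025 0" --pt "0 0 0.025 0" --pt "0 -0.01 0.01 0" --pt "0 -0.025 0 0" --pt "0 -0.03 0 0" --pt "0 -0.03 0 0" --pt "0 -0.03 0 0" --pt "0 -0.03 0 0" --pt "0 -0.03 0 0" --pt "0 -0.03 0 0" --pt "0 -0.03 0 0" --pt "0 -0.03 0 0" --pt "0 -0.01 0 0" --pt "0 0 0 0" --pt "0 0 0 0" --grip 0.046

```text
time_s: 55.02
ee_pos: [0.5273, 0.0543, 0.3089]
eef_rot: [-2.968, -0.036, -1.62]
wrist_force: [0.4, 0.2, -0.1]
gripper_width: 0.0458
```

Run:
```python
from h import *
print(gp())
a=grab('top');m=np.load('mats.npy')
t=tiles(a,[m[0]],.012,1000);g=t.max(2)
for u in(-.05,-.065,-.08): 
    r=int(140-u*1000);print(u,g[r-2:r+3,25:125:2].mean(0).astype(int).tolist())
x=[tiles(a,[m[i]],.012,1400) for i in(0,1,3,4)]
cv2.imwrite('pics/z3.png',np.hstack(x))
```

```text
(array([0.5273, 0.0543, 0.3089]), array([0.5554, 0.0471, 0.1465]), array([-2.9684, -0.0358, -1.6203]), array([ 0.4,  0.2, -0.1]), 0.0458, 55.02)
-0.05 [39, 39, 40, 41, 42, 42, 38, 33, 32, 33, 32, 27, 21, 17, 165, 255, 247, 144, 38, 28, 27, 33, 34, 34, 36, 38, 38, 35, 31, 29, 32, 35, 35, 25, 18, 25, 101, 195, 226, 177, 66, 31, 29, 34, 36, 36, 37, 37, 37, 36]
-0.065 [44, 43, 43, 43, 41, 41, 41, 40, 39, 39, 38, 31, 21, 15, 35, 157, 255, 247, 140, 30, 30, 33, 35, 36, 37, 38, 37, 33, 29, 28, 32, 29, 23, 18, 33, 100, 186, 215, 173, 80, 32, 30, 34, 35, 36, 36, 35, 35, 35, 35]
-0.08 [45, 46, 44, 44, 43, 43, 42, 39, 31, 24, 25, 24, 21, 18, 24, 117, 212, 239, 210, 119, 36, 29, 33, 36, 38, 38, 34, 28, 23, 24, 25, 23, 19, 14, 130, 248, 255, 196, 87, 33, 30, 31, 35, 34, 36, 37, 37, 36, 35, 35]
```

View pics/z3.png

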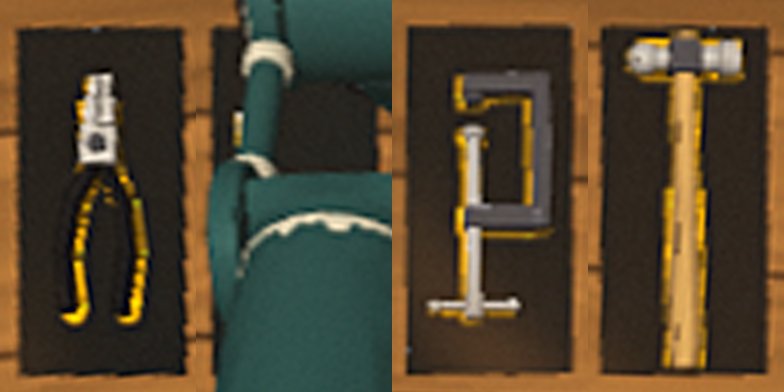

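```bash
python3 -c "
from h import *
print(env.finish_job())"
```

```text
the job is handed in; nothing more can be done
None
```

All four tools now lie flat on their own mats, facing the right way, and I handed the job in at about 55 s of the 122 s allowed. I parked the hammer on the plain mat and then moved the clamp, pliers, square and hammer home. After looking again, I moved the clamp and the hammer a few millimetres to line them up better, and turned the pliers slightly.

- **Hammer, clamp and square:** the last clear overhead views show each covering its outline to within about 2–3 mm. In the very last picture the arm hid the square. It was well placed in the picture before, and nothing touched it after that.
- **Pliers:** the head sits on its outline to about 1 mm, but the handle ends are still about 4 mm (about 1.7°) to one side. Some yellow shows beside them. My correction turned them less than I meant it to, and I left it there.
- **Forces and look-alikes:** wrist force readings stayed at about 5 N or less. I did not go near the blue square or the orange hammer.
- **Gripper tilt:** the gripper slowly tilted to about 10° as the moves went on. I allowed for that when placing the tools.

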